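# Set up a weighted press on a drilled stool top

## Task

Set up the press that keeps the near stool top (the one beside the sheet of hardboard) flat while it dries. Lay the wide bearer squarely across it, over the pair of holes at the end nearer the sheet, and the narrow bearer likewise over the pair at the other end; lay the long caul lengthwise on top of both bearers, centred on the stool top, and stand the knobbed weight upright on the middle of the caul. Leave the short offcut, the marking gauge and the loose leg where they lie.

Things in the scene. Friction and masses are not known exactly. Their poses are not given: they have to be found in the camera images.
- stool_top: drilled walnut stool top lying flat on the bench near the robot (others lie far back), 142 (x) x 286 (y) x 26 mm (z), does not move. Origin: centre of its underside; y runs along its length, z up. Its two pairs of round holes are at y = +100 mm and y = -100 mm, two holes each at x = +/-43 mm. Lies left or right of the middle, the sheet on the other side
- sheet: tan hardboard sheet lying flat on the bench, 250 (x) x 360 (y) x 7 mm, does not move; the parts to be laid out start on it, side by side in any order, with the caul behind them (farther from the robot). Origin: centre of its underside
- wide_bearer: wide bearer: pale wooden strip 110 (x) x 44 (y) x 24 mm (z). Origin: centre of its underside; x runs along its length, z up. 90 g
- narrow_bearer: narrow bearer: pale wooden strip 110 (x) x 20 (y) x 24 mm (z), just as long and high as the wide one. Origin: centre of its underside; x runs along its length, z up. 50 g
- offcut: short offcut of pale wood, 56 (x) x 32 (y) x 24 mm (z), too short to reach over both holes of a pair; not used. Origin: centre of its underside
- caul: caul: long flat plywood board 56 (x) x 250 (y) x 16 mm (z). Origin: centre of its underside; y runs along its length, z up. About 160 g; grasp it across its 56 mm width at the middle
- weight: dark steel weight: round body 56 mm across and 34 mm high, above it a neck and a round knob 28 mm across from 48 to 64 mm height, 66 mm high in all. Origin: centre of its underside, z up. 0.55 to 0.8 kg; grasp it by the knob, with the TCP about 56 mm above its underside
- gauge: marking gauge lying behind the work, wooden beam 200 mm long (y) through a stock 55 mm wide, 70 mm high; stays where it lies. Origin: centre of its underside
- mid_leg: loose turned stool leg lying on the bench in the gap between the stool top and the sheet, 210 mm long (y), 38 mm thick, pointing roughly away from the robot; stays where it lies. Origin: centre of its underside

How it is judged (in metres and radians):
At the end, for the whole second after the job is handed in: Bearers flat across the stool top (0.17 rad), over their holes within 12 mm, wide one nearer the sheet; caul resting on both, along the top (0.12 rad), centred within 13 mm; weight upright on the caul within 14 mm of its centre; all released and at rest; offcut, gauge and leg not shifted (((y of sheet in the frame of stool_top above 0 m and y of wide_bearer in the frame of stool_top between 0.088 and 0.112 m and y of narrow_bearer in the frame of stool_top between -0.112 and -0.088 m) or (y of sheet in the frame of stool_top below 0 m and y of wide_bearer in the frame of stool_top between -0.112 and -0.088 m and y of narrow_bearer in the frame of stool_top between 0.088 and 0.112 m)) and x of wide_bearer in the frame of stool_top between -0.013 and 0.013 m and z of wide_bearer in the frame of stool_top between 0.022 and 0.03 m and angle between the x axis of each of wide_bearer, narrow_bearer and the x axis of stool_top, either way round below 0.17 rad and contact force between caul and wide_bearer above 0.3 N and angle between each of wide_bearer, narrow_bearer, weight's own z axis and vertical below 0.08 rad and x of narrow_bearer in the frame of stool_top between -0.013 and 0.013 m and z of narrow_bearer in the frame of stool_top between 0.022 and 0.03 m and contact force between caul and narrow_bearer above 0.3 N and x of caul in the frame of stool_top between -0.013 and 0.013 m and y of caul in the frame of stool_top between -0.014 and 0.014 m and z of caul in the frame of stool_top between 0.046 and 0.054 m and angle between the y axis of caul and the y axis of stool_top, either way round below 0.12 rad and angle between caul's own z axis and vertical below 0.05 rad and horizontal distance between weight and caul below 0.014 m and z of weight in the frame of caul between 0.012 and 0.02 m and contact force between weight and caul above 3 N and linear speed of each of wide_bearer, narrow_bearer, caul, weight below 0.02 m/s); the robot touches nothing.
It fails at once if the short offcut is shifted by more than 25 mm (distance of offcut from where it was at the start of the episode above 0.025 m).
It fails at once if the marking gauge is shifted by more than 25 mm (distance of gauge from where it was at the start of the episode above 0.025 m).
It fails at once if the loose leg is shifted by more than 25 mm (distance of mid_leg from where it was at the start of the episode above 0.025 m).
It also fails if it takes over 112 s, if anything falls off the work surface, if the arm or the gripper's body presses on something with over 40 N, if the wrist force passes 120 N, or if a joint passes its speed limit or range.

## Robot

A 6-joint arm with a two-finger parallel gripper is mounted at the origin on a cart in front of the work surface, level with it; the furniture and walls round the work are solid. World frame = base frame: x ahead of the robot, y to its left, z up, the work surface at z = 0. Lengths are in mm, angles in rad, forces in N, time in s.
With the tool pointing down it reaches from about 350 to 875 mm from the base axis. Payload 4.2 kg.
Tool frame: the origin (TCP) lies between the finger pads, 19 mm behind the fingertips; this is the grasp point; z points along the fingers, y is the direction in which the jaws open and shut (so a half turn about z gives the same grasp; the last joint's range is limited). The gripper opens to 85 mm and grips with 20 to 120 N. Pads are 22 mm wide; open, the fingers measure 114 mm over their backs; the gripper's body (76 mm by 85 mm) begins 54 mm behind the grasp point. The pads swing forward as they close: fully open they stand 13 mm farther back than shut.
Start: joints at [1.46, 0.385, 0.008, 0, -1.194, -0.259], TCP at [225.86, 582.741, 250.012] pointing down, gripper open.
Joint ranges: [-3.14, 3.14], [-1.21, 2.06], [-1.07, 1.41], [-3.16, 2.05], [-2.99, -0.16], [-3.1, 3.1]. Speed limits (rad/s): [2.79, 2.79, 3.14, 3.14, 3.14, 3.14].

## Interface

Orientations are given as a unit quaternion [x, y, z, w].
In Python, from bench import arm gives the robot as it stands.
- The arm moves only by the tool drive_tool, never from a script. Its argument "plan" is a list of rows, each a list of 2 entries, a list of its own where there are three numbers: the shift along the tool's x, y, z in m, then the turn about the tool's z in degrees. A call has 1 to 12 rows; each row shifts and turns the commanded pose from where the row before left it, along the tool's axes as they then stand; what a row does not reach is not made up. A row lasts 1/8 s, in which the tool goes at most 62.5 mm and 10.7 degrees, less where a joint would pass 70% of its speed; a pose out of reach is approached as far as the arm can. A call with a gripper value outside its range is refused whole. "fingers" is the closure, from -1 (fully open) to 1 (shut), so that 0 is half open, set as the call begins (left out, the last holds). The fingers move at their own pace and stop on an object; the grip force is fixed at half the most. Time passes only in rows, so rows that do not move let the fingers close. It gives the time, the measured TCP pose, the force and the opening at its end, in the units of the state.
- arm.read_state(): the state, without advancing time (a new reading comes with each control period).
- arm.get_image(name): name is "scene" or "top"; returns a dict with "image" (480x640x3 uint8, red, green, blue), "K" (3x3 intrinsics, pixels), "R" (3x3) and "t" (3): a world point X has camera coordinates R X + t. Camera axes: x right, y down, z forward; pixel columns grow to the right and rows downward; lengths in mm; the calibration is good to about 2 mm. A picture is of the moment at which its call begins. There is no depth.
- arm.job_done(): hands the job in, once; it reports no verdict.
The state is a dict: "clock": time; "joints": joint angles; "joint_vel": joint speeds; "joint_efforts": joint torques, N m; "position": TCP position; "ee_rot": TCP orientation; "contact_force": force on the tool from outside, world axes, zero at the start; "wrist_torque": the same for the moment, N m; "gripper_width": finger opening in mm.
Only numpy, scipy, OpenCV 4.12 (cv2) and the standard library are available. Lean on these libraries where they do the work, as an engineer would, in place of code of your own. Each camera call takes 0.05 s, during which the arm holds its last target.

## Working session

There is one attempt and no reset: what is moved stays moved. The work goes in short steps, Python scripts to look and compute and a tool call to move; the robot and the scene stay as the last step left them, time stands still between calls to the robot, and variables do not carry over. Pictures are saved under pics/ and viewed, and the job is handed in when it is done.

Besides the shell and the picture viewer there is one more tool, called after ">>>" by a JSON object that holds its "name" and its "arguments". drive_tool: Moves the arm, as the interface text tells. Its arguments: {"type":"object","properties":{"plan":{"type":"array"},"fingers":{"type":"number"}},"required":["plan"]}

```bash
mkdir -p pics; ls; python3 - <<'E'
from bench import arm
import cv2, numpy as np
for n in ["scene","top"]:
    d=arm.get_image(n); cv2.imwrite(f"pics/{n}0.png",d["image"][:,:,::-1])
    np.savez(f"{n}0.npz",**{k:np.array(d[k]) for k in("image","K","R","t")})
    print(n,d["K"],d["R"],d["t"])
print(arm.read_state())
E
```

```text
pics
scene [[448.14028339   0.         324.22396129]
 [  0.         448.14028339 244.18654079]
 [  0.           0.           1.        ]] [[ 0.57485694 -0.81790955 -0.02373758]
 [-0.53771935 -0.3557444  -0.76439769]
 [ 0.61676365  0.45218347 -0.64430793]] [-360.39652505  373.24988927  733.5981491 ]
top [[519.71749924   0.         314.9383434 ]
 [  0.         519.71749924 244.62138688]
 [  0.           0.           1.        ]] [[-0.03110878 -0.99935087  0.01816803]
 [-0.99438313  0.02910416 -0.10176022]
 [ 0.1011654  -0.02123162 -0.99464304]] [  10.98698889  600.63159285 1260.36674059]
{'clock': 0.1, 'joints': array([ 1.45964113e+00,  3.85493044e-01,  6.75046566e-03, -4.08657527e-04,
       -1.19401260e+00, -2.58603901e-01]), 'joint_vel': array([ 0.00100454, -0.00148327,  0.00334306,  0.00195282,  0.0023627 ,
        0.00134018]), 'joint_efforts': array([-2.74763506e-04, -3.93316126e+01,  1.88931155e+01,  4.19799596e+00,
       -2.54636041e-03,  6.14388028e-06]), 'position': array([225.68005368, 582.30772596, 249.0220651 ]), 'ee_rot': array([ 9.82944053e-01, -1.83902127e-01, -1.17264086e-04,  9.90752053e-04]), 'contact_force': array([ 0.17069454, -0.16458693, -0.6250409 ]), 'wrist_torque': array([-0.00110365,  0.00513442, -0.00940925]), 'gripper_width': 85.71111380845086}
```

View pics/scene0.png

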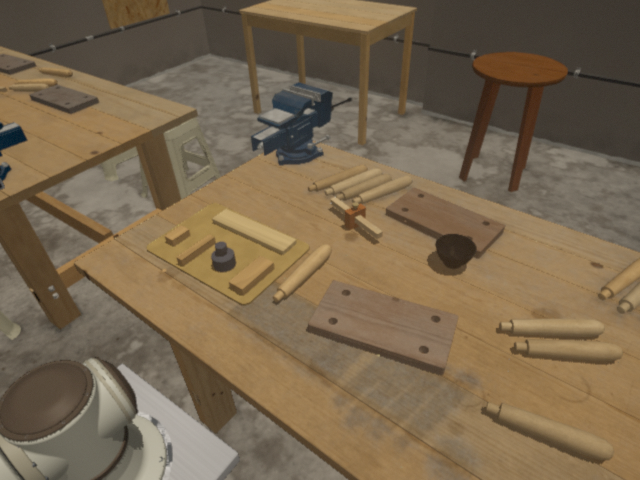

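View pics/top0.png

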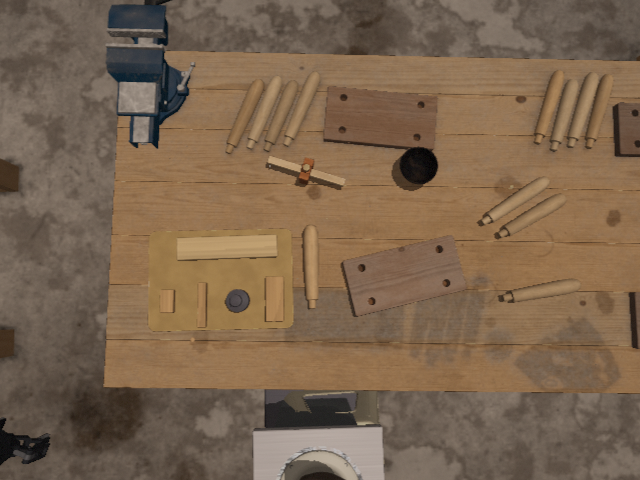

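The scene view and top view agree. In the top view the sheet is on the left (u 150–293), holding the offcut (167,300), narrow bearer (202,305), weight (237,300), wide bearer (275,299) and caul (227,248). The leg is at (311,265) and the stool top is at (403,275), tilted.

```bash
cat > h.py <<'E'
import numpy as np, cv2
def load(n): return dict(np.load(n+".npz"))
def ray(d,uv,z):
    uv=np.atleast_2d(uv).astype(float)
    r=np.c_[uv,np.ones(len(uv))]@np.linalg.inv(d["K"]).T@d["R"]
    c=-d["R"].T@d["t"]
    return c+r*((z-c[2])/r[:,2])[:,None]
def proj(d,X):
    p=np.atleast_2d(X)@d["R"].T+d["t"]; p=p@d["K"].T; return p[:,:2]/p[:,2:]
E
python3 - <<'E'
from h import *
d=load("top0"); im=d["image"][:,:,::-1].copy()
print("cam",-d["R"].T@d["t"])
a=cv2.resize(im[220:340,140:300],None,fx=5,fy=5,interpolation=cv2.INTER_CUBIC);cv2.imwrite("pics/c1.png",a)
a=cv2.resize(im[220:330,300:480],None,fx=4.4,fy=4.4,interpolation=cv2.INTER_CUBIC);cv2.imwrite("pics/c2.png",a)
hsv=cv2.cvtColor(im,cv2.COLOR_BGR2HSV)
for n,p in dict(sheet=(220,318),off=(167,300),nar=(202,305),wide=(275,299),caul=(227,248),weight=(237,300),st=(403,275),bench=(340,320)).items(): print(n,im[p[1],p[0]],hsv[p[1],p[0]])
E
```

```text
cam [ 470.09420493   20.25860497 1314.53580113]
sheet [ 74 122 154] [ 18 132 154]
off [ 89 132 173] [ 15 124 173]
nar [ 80 123 163] [ 16 130 163]
wide [ 87 132 172] [ 16 126 172]
caul [110 155 187] [ 18 105 187]
weight [80 78 85] [171  21  85]
st [ 71  89 120] [ 11 104 120]
bench [ 79 100 122] [ 15  90 122]
```

View pics/c1.png

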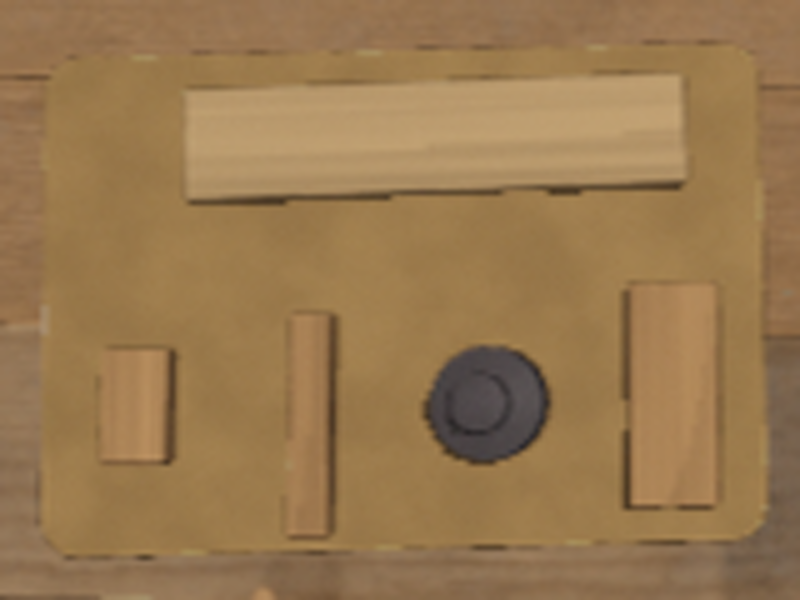

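View pics/c2.png

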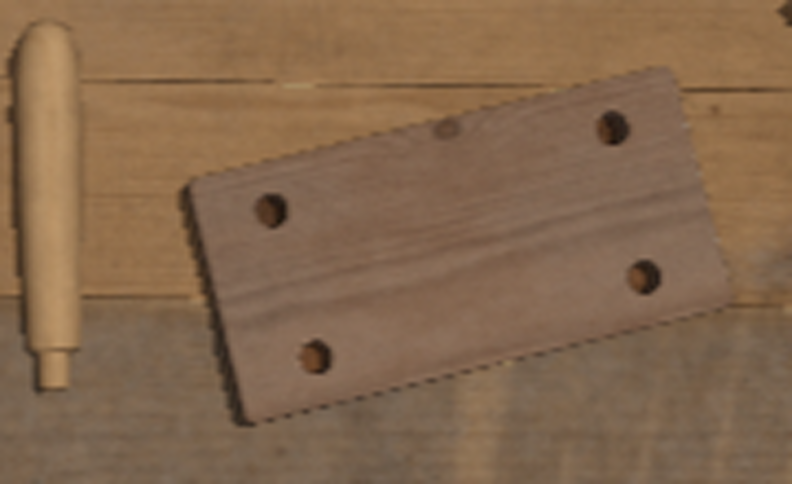

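The crops resolve the four holes and the corners of the parts clearly. I'll measure with masks and cross-check the results against the corners I read off.

```bash
python3 - <<'E'
from h import *
d=load("top0"); s=load("scene0"); im=d["image"][:,:,::-1].copy()
up=lambda c,o,f:(np.array(c)+.5)/f-.5+np.array(o)
R={}
C1={"caul":([(185,90),(683,75),(686,184),(188,200)],31-8),"off":([(105,347),(170,347),(168,462),(100,462)],31),
"nar":([(291,313),(331,314),(328,537),(287,537)],31),"wide":([(629,283),(718,284),(716,506),(628,506)],31)}
def rep(n,P):
    P=P[:,:2];c=P.mean(0); (cc,wh,a)=cv2.minAreaRect(P.astype(np.float32))
    e=[P[1]-P[0],P[2]-P[3],P[3]-P[0],P[2]-P[1]]
    print(n,c.round(1),[round(float(np.linalg.norm(v)),1) for v in e],[round(float(np.degrees(np.arctan2(v[1],v[0]))),1) for v in e])
for n,(c,z) in C1.items(): rep(n,ray(d,up(c,(140,220),5),z))
rep("stool",ray(d,up([(188,184),(668,66),(730,302),(245,424)],(300,220),4.4),26))
rep("holes",ray(d,up([(271,210),(612,128),(644,277),(316,356)],(300,220),4.4),26))
print("knob",ray(d,up([(479,403)],(140,220),5),73),"body",ray(d,up([(490,404)],(140,220),5),41))
rep("leg",ray(d,up([(20,60),(76,60),(76,345),(30,345)],(300,220),4.4),19))
# masks
lab=cv2.cvtColor(im,cv2.COLOR_BGR2LAB).astype(int)
big=cv2.resize(im,None,fx=4,fy=4,interpolation=cv2.INTER_CUBIC)
hs=cv2.cvtColor(big,cv2.COLOR_BGR2HSV)
m=((hs[...,0]<=17)&(hs[...,2]>148)).astype(np.uint8); m2=((hs[...,2]>172)).astype(np.uint8)
for n,mm,(x0,y0,x1,y1),z in [("nar",m,(190,275,214,332),31),("wide",m,(260,270,287,325),31),("caul",m2,(170,230,285,265),23)]:
    k=np.zeros_like(mm);k[y0*4:y1*4,x0*4:x1*4]=mm[y0*4:y1*4,x0*4:x1*4]
    k=cv2.morphologyEx(k,cv2.MORPH_OPEN,np.ones((9,9)))
    cs=cv2.findContours(k,0,2)[0]; c=max(cs,key=cv2.contourArea)
    b=cv2.boxPoints(cv2.minAreaRect(c)); rep("mask "+n,ray(d,(b+.5)/4-.5,z))
bg=s["image"][:,:,::-1]; cv2.imwrite("pics/c3.png",cv2.resize(bg[190:320,140:320],None,fx=4.4,fy=4.4,interpolation=cv2.INTER_CUBIC))
cv2.imwrite("pics/c4.png",cv2.resize(bg[270:380,295:475],None,fx=4.4,fy=4.4,interpolation=cv2.INTER_CUBIC))
E
```

```text
caul [601.9 212.2] [247.8, 246.7, 55.0, 54.7] [-89.9, -89.9, -178.7, -179.8]
off [474.1 359.1] [31.7, 33.0, 55.9, 55.9] [-91.8, -91.8, 177.5, 178.8]
nar [461.6 274.8] [19.6, 19.9, 108.8, 108.3] [-93.2, -91.8, 178.5, 178.7]
wide [470.9  97. ] [43.8, 42.9, 108.8, 108.4] [-92.4, -91.8, 178.5, 178.1]
stool [ 519.1 -225.9] [282.7, 283.1, 138.1, 137.8] [-77.9, -77.9, -168.7, -168.5]
holes [ 519.5 -227.3] [200.2, 191.4, 85.6, 86.0] [-78.2, -78.4, -165.1, -171.0]
knob [[469.58562477 186.26728035  73.        ]] body [[468.922827   185.22331029  41.        ]]
leg [550.    3.8] [32.0, 25.9, 161.9, 161.9] [-91.7, -91.8, -179.7, 178.2]
mask nar [462.6 276.9] [106.3, 106.4, 19.1, 19.2] [-0.9, -1.0, -92.3, -92.2]
mask wide [472.5  95.8] [41.8, 41.5, 109.8, 109.9] [-91.7, -91.8, 178.8, 178.6]
mask caul [605.1 213.2] [246.5, 245.6, 50.4, 50.6] [-88.8, -88.8, -177.4, -178.5]
```

View pics/c3.png

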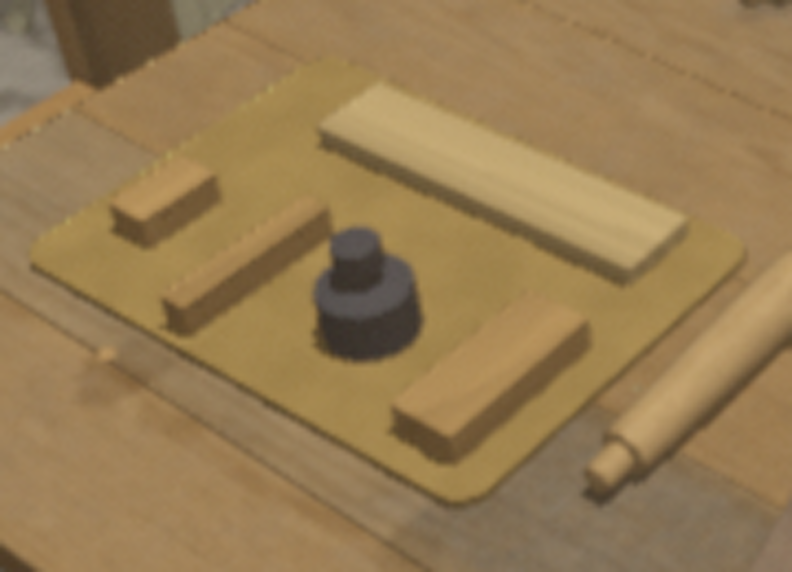

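View pics/c4.png

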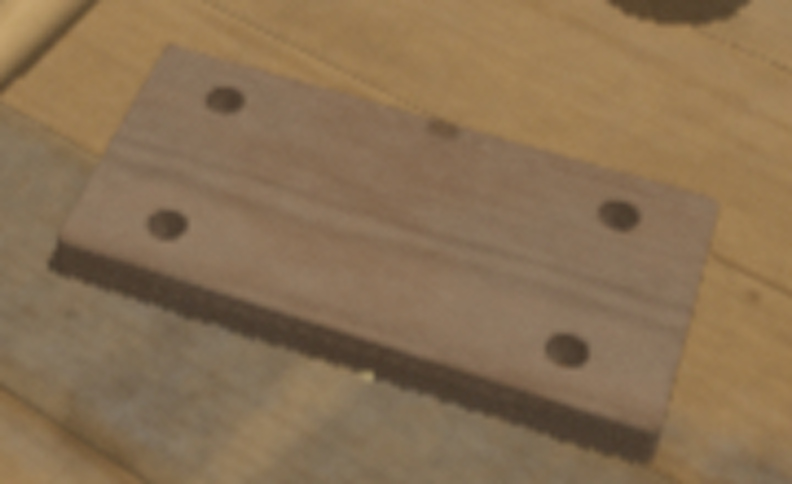

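The scene crop confirms the layout and shows the four holes at crop pixels (225,100), (167,224), (566,350) and (620,216). I'll cross-check all the poses with the scene view.

```bash
python3 - <<'E'
from h import *
s=load("scene0")
up=lambda c,o,f:(np.array(c)+.5)/f-.5+np.array(o)
def rep(n,P):
    P=P[:,:2];c=P.mean(0)
    e=[P[1]-P[0],P[2]-P[3],P[3]-P[0],P[2]-P[1]]
    print(n,c.round(1),[round(float(np.linalg.norm(v)),1) for v in e],[round(float(np.degrees(np.arctan2(v[1],v[0]))),1) for v in e])
o3,o4=(140,190),(295,270)
rep("stool",ray(s,up([(168,44),(718,202),(660,432),(62,240)],o4,4.4),26))
rep("holes",ray(s,up([(225,100),(620,216),(566,350),(167,224)],o4,4.4),26))
rep("caul",ray(s,up([(380,82),(687,225),(628,270),(320,128)],o3,4.4),23))
rep("wide",ray(s,up([(540,298),(590,328),(448,438),(394,408)],o3,4.4),31))
rep("nar",ray(s,up([(311,200),(330,209),(182,308),(164,297)],o3,4.4),31))
rep("off",ray(s,up([(190,160),(218,182),(146,222),(114,206)],o3,4.4),31))
print("knob",ray(s,up([(357,242)],o3,4.4),73))
E
```

```text
stool [ 516.8 -228.6] [282.8, 280.2, 139.5, 137.5] [-78.4, -78.0, -166.7, -167.7]
holes [ 517.1 -227.5] [199.9, 191.1, 85.7, 85.2] [-78.3, -78.2, -165.7, -171.6]
caul [597.8 210.2] [251.7, 244.7, 56.1, 49.9] [-91.1, -89.7, -176.3, 176.1]
wide [465.9  91. ] [38.8, 38.3, 107.0, 103.9] [-95.1, -90.4, 176.4, 176.1]
nar [458.  271.2] [15.5, 15.5, 106.0, 106.8] [-89.1, -92.2, 177.0, 177.0]
off [469.1 353. ] [31.1, 27.5, 54.9, 49.3] [-99.8, -88.8, 176.4, 172.3]
knob [[466.81230901 183.91540169  73.        ]]
```

```bash
cat >> h.py <<'E'
def go(x,y,z,psi):
    from bench import arm
    from scipy.spatial.transform import Rotation as Ro
    s=arm.read_state(); M=Ro.from_quat(s["ee_rot"]).as_matrix()
    p0=np.degrees(np.arctan2(M[1,0],M[0,0])); turn=-((psi-p0+180)%360-180)
    c,q=np.cos(np.radians(psi)),np.sin(np.radians(psi))
    D=np.array([x,y,z])-s["position"]
    print("t",s["clock"],"pos",s["position"].round(1),"psi",p0.round(2),"w",round(s["gripper_width"],1),"F",np.round(s["contact_force"],1),"tilt",M[:,2].round(3),"j",s["joints"].round(2))
    print("turn first %.1f deg, then tool shift mm: %s"%(turn,np.round([c*D[0]+q*D[1],q*D[0]-c*D[1],-D[2]],1)))
E
python3 -c "
from h import *
go(461.5,275,150,-1.7)"
```

```text
t 0.1 pos [225.7 582.3 249. ] psi -21.19 w 85.7 F [ 0.2 -0.2 -0.6] tilt [-0.001 -0.002 -1.   ] j [ 1.46  0.39  0.01 -0.   -1.19 -0.26]
turn first -19.5 deg, then tool shift mm: [244.8 300.2  99. ]
```

>>> {"name": "drive_tool", "arguments": {"plan": [[[0,0,0],-9.75],[[0,0,0],-9.75],[[0.0306,0.0375,0.012],0],[[0.0306,0.0375,0.012],0],[[0.0306,0.0375,0.012],0],[[0.0306,0.0375,0.012],0],[[0.0306,0.0375,0.012],0],[[0.0306,0.0375,0.012],0],[[0.0306,0.0375,0.012],0],[[0.0306,0.0375,0.012],0],[[0,0,0],0],[[0,0,0],0]], "fingers": 0.0}}

```text
clock: 1.6
position: [461.8, 275.7, 153.9]
ee_rot: [1.0, -0.015, -0.0, 0.0]
contact_force: [-0.7, -0.2, -0.4]
gripper_width: 42.1
```

```bash
python3 - <<'E'
from h import *
from bench import arm
go(461.5,275,29,-1.7)
for n in ["top","scene"]:
    d=arm.get_image(n); im=d["image"][:,:,::-1]
    o=im[190:340,130:330] if n=="top" else im[130:330,100:340]
    cv2.imwrite(f"pics/{n}1.png",cv2.resize(o,None,fx=3,fy=3))
E
```

```text
t 1.6 pos [461.8 275.7 153.9] psi -1.71 w 42.1 F [-0.7 -0.2 -0.4] tilt [-0. -0. -1.] j [ 0.84  0.33 -0.34 -0.   -0.9   0.7 ]
turn first -0.0 deg, then tool shift mm: [ -0.2   0.7 124.9]
```

View pics/top1.png

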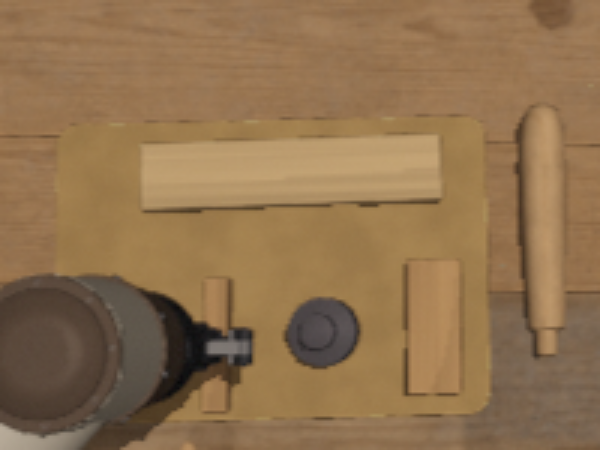

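View pics/scene1.png

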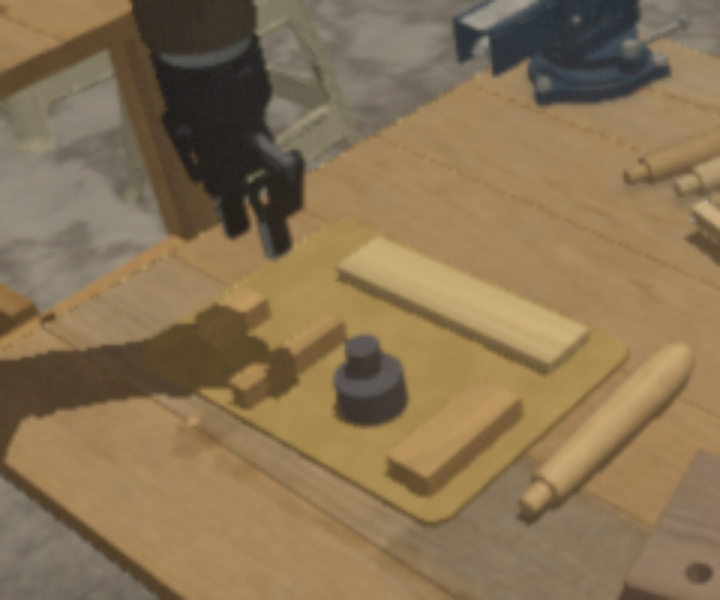

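The gripper stands over the narrow bearer (top crop 215,345), with the fingers astride it. Descending and gripping.

>>> {"name": "drive_tool", "arguments": {"plan": [[[0,0,0.035],0],[[0,0,0.035],0],[[0,0,0.03],0],[[0,0,0.015],0],[[0,0,0.009],0],[[0,0,0],0],[[0,0,0],0]]}}

```text
clock: 2.58
position: [462.2, 276.3, 31.0]
ee_rot: [1.0, -0.015, 0.001, -0.001]
contact_force: [0.0, 0.7, 0.3]
gripper_width: 42.9
```

>>> {"name": "drive_tool", "arguments": {"plan": [[[0,0,0],0],[[0,0,0],0],[[0,0,0],0],[[0,0,0],0],[[0,0,0],0],[[0,0,0],0]], "fingers": 1.0}}

```text
clock: 3.32
position: [462.3, 276.1, 31.0]
ee_rot: [1.0, -0.015, 0.001, -0.001]
contact_force: [-1.7, 0.8, 5.9]
gripper_width: 18.9
```

```bash
python3 -c "
from h import *
go(461.5,275,170,-1.7)"
```

```text
t 3.325 pos [462.3 276.1  31. ] psi -1.67 w 18.9 F [-1.7  0.8  5.9] tilt [ 0.001  0.001 -1.   ] j [ 0.84  0.5  -0.46  0.   -0.61  0.7 ]
turn first 0.0 deg, then tool shift mm: [  -0.7    1.2 -139. ]
```

>>> {"name": "drive_tool", "arguments": {"plan": [[[0,0,-0.03],0],[[0,0,-0.055],0],[[0,0,-0.055],0],[[0,0,0],-6.8],[[0,0,0],-6.8],[[0,0,0],0]]}}

```text
clock: 4.08
position: [461.4, 275.4, 169.8]
ee_rot: [0.995, 0.103, -0.0, 0.0]
contact_force: [0.3, 0.9, -0.9]
gripper_width: 18.7
```

```bash
python3 -c "
from h import *
go(538.9,-324.9,110,11.9)"
```

```text
t 4.075 pos [461.4 275.4 169.8] psi 11.81 w 18.7 F [ 0.3  0.9 -0.9] tilt [-0.001 -0.    -1.   ] j [ 0.84  0.31 -0.32 -0.   -0.94  0.94]
turn first -0.1 deg, then tool shift mm: [-48.  603.3  59.8]
```

>>> {"name": "drive_tool", "arguments": {"plan": [[[-0.004,0.05,0],0],[[-0.004,0.05,0],0],[[-0.004,0.05,0],0],[[-0.004,0.05,0],0],[[-0.004,0.05,0],0],[[-0.004,0.05,0],0],[[-0.004,0.05,0],0],[[-0.004,0.05,0],0],[[-0.004,0.05,0],0],[[-0.004,0.05,0],0],[[-0.004,0.05,0],0],[[-0.004,0.05,0],0]]}}

```text
clock: 5.58
position: [538.5, -323.0, 169.4]
ee_rot: [0.995, 0.103, -0.0, -0.0]
contact_force: [0.1, -0.0, -1.0]
gripper_width: 18.9
```

>>> {"name": "drive_tool", "arguments": {"plan": [[[0,0.003,0.04],0],[[0,0,0.03],0],[[0,0,0],0],[[0,0,0],0]]}}

```text
clock: 6.08
position: [540.0, -324.6, 101.1]
ee_rot: [0.995, 0.104, 0.001, 0.001]
contact_force: [1.3, -0.3, 0.4]
gripper_width: 18.5
```

```bash
python3 -c "
from h import *
go(538.9,-324.9,50,11.9)
from bench import arm
d=arm.get_image('top');cv2.imwrite('pics/t2.png',cv2.resize(d['image'][200:350,300:500,::-1],None,fx=4,fy=4))
"
```

```text
t 6.075 pos [ 540.  -324.6  101.1] psi 11.9 w 18.5 F [ 1.3 -0.3  0.4] tilt [ 0.001 -0.001 -1.   ] j [-0.28  0.53 -0.16  0.   -0.88  2.06]
turn first 0.0 deg, then tool shift mm: [-1.2  0.1 51.1]
```

View pics/t2.png

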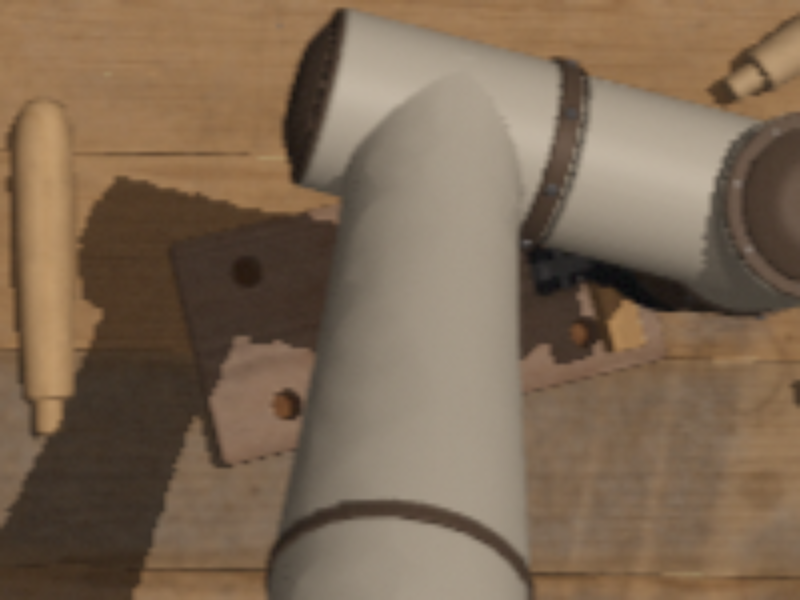

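The arm hides the spot, though the bearer is visible at (625,320). I'll lower it by force.

>>> {"name": "drive_tool", "arguments": {"plan": [[[-0.001,0,0.03],0],[[0,0,0.014],0],[[0,0,0.004],0],[[0,0,0.001],0],[[0,0,0],0]]}}

```text
clock: 6.75
position: [538.9, -324.7, 51.9]
ee_rot: [0.995, 0.104, 0.001, 0.0]
contact_force: [0.0, 0.1, -1.0]
gripper_width: 18.7
```

>>> {"name": "drive_tool", "arguments": {"plan": [[[0,0,0.001],0],[[0,0,0.001],0],[[0,0,0],0]]}}

```text
clock: 7.12
position: [538.5, -324.6, 49.5]
ee_rot: [0.995, 0.104, 0.0, 0.0]
contact_force: [-1.2, 1.2, 2.0]
gripper_width: 19.0
```

>>> {"name": "drive_tool", "arguments": {"plan": [[[0,0,0],0],[[0,0,0],0],[[0,0,0],0],[[0,0,0],0],[[0,0,-0.02],0],[[0,0,-0.04],0],[[0,0,-0.06],0],[[0,0,0],6.8],[[0,0,0],6.8]], "fingers": 0.0}}

```text
clock: 8.25
position: [538.5, -324.5, 170.2]
ee_rot: [1.0, -0.017, 0.001, 0.0]
contact_force: [-0.3, -0.3, -0.4]
gripper_width: 42.7
```

```bash
python3 -c "
from h import *
go(471,96.5,150,-1.7)
from bench import arm
d=arm.get_image('scene');cv2.imwrite('pics/s3.png',cv2.resize(d['image'][250:400,280:480,::-1],None,fx=4,fy=4))
"
```

```text
t 8.25 pos [ 538.5 -324.5  170.2] psi -1.92 w 42.7 F [-0.3 -0.3 -0.4] tilt [ 0.002 -0.    -1.   ] j [-0.29  0.45 -0.09 -0.   -1.02  1.82]
turn first -0.2 deg, then tool shift mm: [ -79.9 -418.8   20.2]
```

View pics/s3.png

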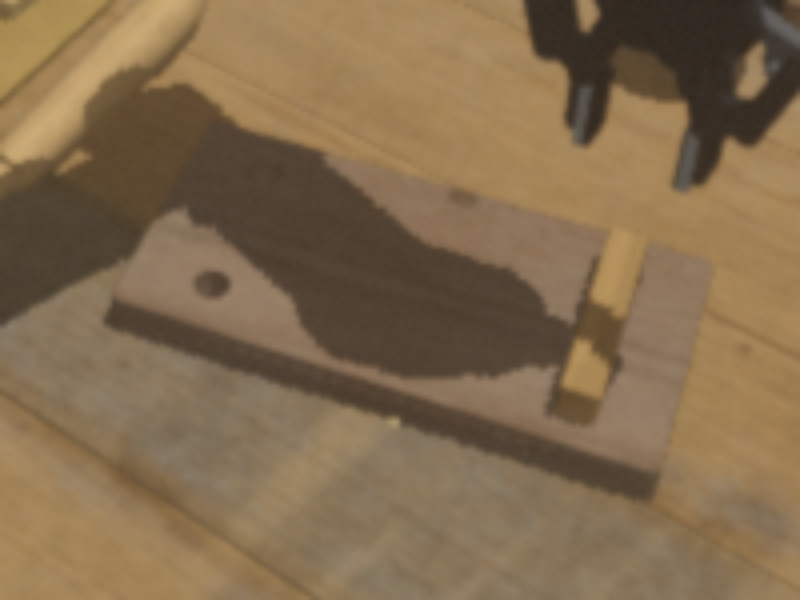

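The narrow bearer lies flat across the far hole pair (crop 600,325). Next is the wide bearer.

>>> {"name": "drive_tool", "arguments": {"plan": [[[-0.008,-0.042,0],0],[[-0.008,-0.042,0],0],[[-0.008,-0.042,0],0],[[-0.008,-0.042,0],0],[[-0.008,-0.042,0],0],[[-0.008,-0.042,0],0],[[-0.008,-0.042,0],0],[[-0.008,-0.042,0],0],[[-0.008,-0.042,0],0],[[-0.008,-0.041,0.02],0],[[0,0,0.02],0],[[0,0,0],0]], "fingers": -0.45}}

```text
clock: 9.8
position: [469.5, 96.6, 127.8]
ee_rot: [1.0, -0.014, -0.002, 0.001]
contact_force: [0.7, -0.2, 0.1]
gripper_width: 61.9
```

```bash
python3 -c "
from h import *
go(471,96.5,29,-1.7)
from bench import arm
d=arm.get_image('top');np.savez('top4.npz',**{k:np.array(d[k]) for k in('image','K','R','t')})
cv2.imwrite('pics/t4.png',cv2.resize(d['image'][200:350,300:500,::-1],None,fx=4,fy=4,interpolation=2))
d=arm.get_image('scene');cv2.imwrite('pics/s4.png',cv2.resize(d['image'][150:300,140:340,::-1],None,fx=4,fy=4))
"
```

```text
t 9.8 pos [469.5  96.6 127.8] psi -1.57 w 61.9 F [ 0.7 -0.2  0.1] tilt [-0.003 -0.002 -1.   ] j [ 0.54  0.28 -0.51 -0.   -0.79  1.  ]
turn first 0.1 deg, then tool shift mm: [ 1.5  0.1 98.8]
```

View pics/t4.png

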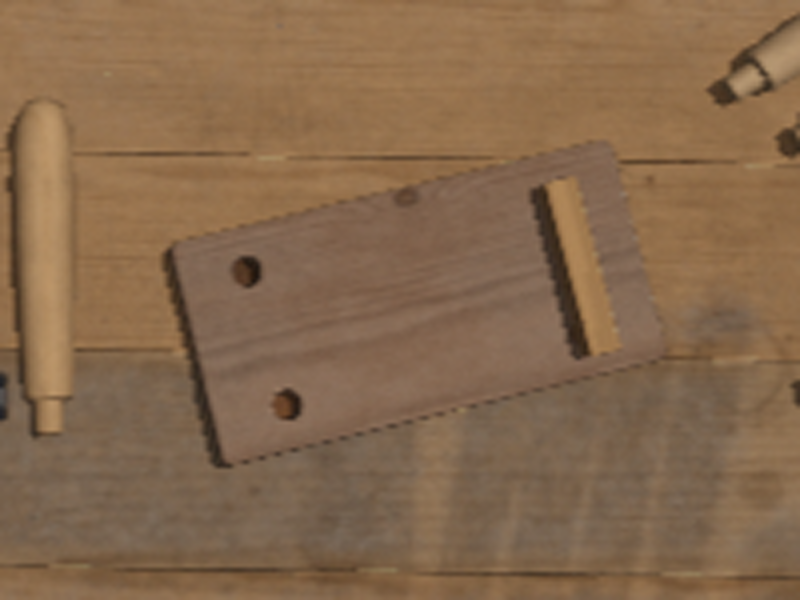

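View pics/s4.png

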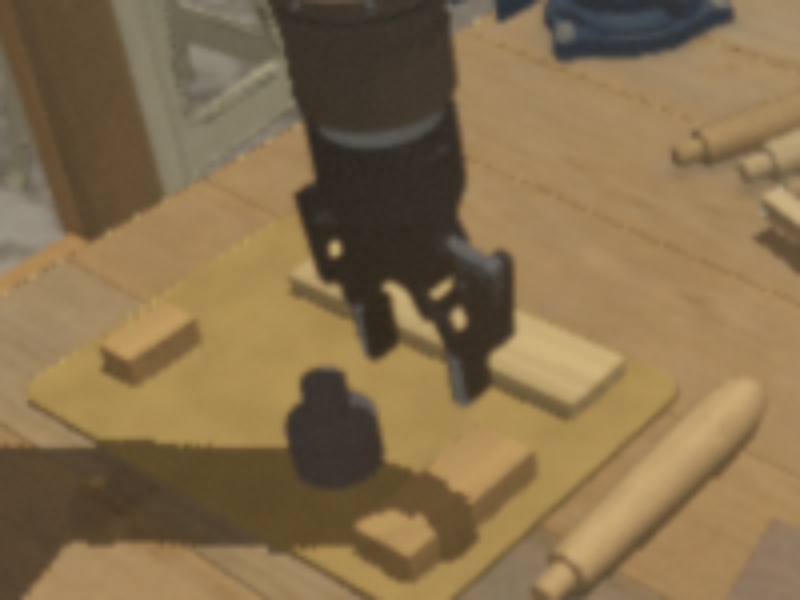

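The narrow bearer's top face shows corners at crop (545,180), (577,178), (620,350) and (588,355). The gripper is astride the wide bearer with the weight clear of it. I'll measure the placed bearer and descend.

>>> {"name": "drive_tool", "arguments": {"plan": [[[0.0015,0,0.035],0],[[0,0,0.035],0],[[0,0,0.02],0],[[0,0,0.01],0],[[0,0,0],0],[[0,0,0],0]]}}

```text
clock: 10.65
position: [473.0, 96.9, 30.0]
ee_rot: [1.0, -0.015, 0.001, -0.001]
contact_force: [0.1, 0.2, 0.3]
gripper_width: 61.9
```

>>> {"name": "drive_tool", "arguments": {"plan": [[[0,0,0],0],[[0,0,0],0],[[0,0,0],0],[[0,0,0],0],[[0,0,0],0]], "fingers": 1.0}}

```text
clock: 11.28
position: [472.9, 97.1, 30.3]
ee_rot: [1.0, -0.014, 0.001, -0.0]
contact_force: [-1.5, 0.3, 5.1]
gripper_width: 42.9
```

```bash
python3 -c "
from h import *
go(471,96.5,170,-1.7)
d=load('top4');up=lambda c:(np.array(c)+.5)/4-.5+np.array((300,200))
P=ray(d,up([(545,180),(577,178),(620,350),(588,355)]),50)
S=ray(d,up([(172,244),(610,140),(663,358),(222,464)]),26)
for Q in(P,S):
  print(Q.mean(0).round(1),[np.degrees(np.arctan2(*(Q[i]-Q[j])[1::-1])).round(1) for i,j in((0,3),(1,2),(0,1),(3,2))],[np.linalg.norm(Q[i]-Q[j]).round(1) for i,j in((0,3),(1,2),(0,1),(3,2))])
a=np.radians(101.9);D=(P.mean(0)-S.mean(0));print('along y',D[0]*np.cos(a)+D[1]*np.sin(a),'along x',D[0]*np.sin(a)-D[1]*np.cos(a))
"
```

```text
t 11.275 pos [472.9  97.1  30.3] psi -1.64 w 42.9 F [-1.5  0.3  5.1] tilt [ 0.002  0.001 -1.   ] j [ 0.54  0.44 -0.6   0.   -0.53  1.  ]
turn first 0.1 deg, then tool shift mm: [  -1.9    0.6 -139.7]
[ 536.9 -323.9   50. ] [np.float64(10.7), np.float64(10.9), np.float64(91.9), np.float64(97.0)] [np.float64(109.7), np.float64(108.0), np.float64(19.8), np.float64(19.9)]
[ 519.3 -226.3   26. ] [np.float64(10.7), np.float64(10.4), np.float64(101.6), np.float64(101.5)] [np.float64(138.9), np.float64(139.4), np.float64(283.2), np.float64(282.4)]
along y -99.09795814853369 along x -2.9189379790477723
```

The narrow bearer measures at y = -99, x = -3 in the stool frame, square within about 1°. The wide bearer is gripped at 43 mm, so I'll lift it.

>>> {"name": "drive_tool", "arguments": {"plan": [[[0,0,-0.03],0],[[0,0,-0.055],0],[[0,0,-0.055],0],[[0,0,0],-6.7],[[0,0,0],-6.7],[[0,0,0],0]]}}

```text
clock: 12.02
position: [471.8, 96.6, 169.3]
ee_rot: [0.995, 0.101, 0.0, -0.0]
contact_force: [0.4, -0.2, -1.0]
gripper_width: 42.9
```

```bash
python3 -c "
from h import *
go(499.5,-128.5,170,11.7)"
```

```text
t 12.025 pos [471.8  96.6 169.3] psi 11.64 w 42.9 F [ 0.4 -0.2 -1. ] tilt [ 0.  0. -1.] j [ 0.54  0.22 -0.45 -0.   -0.9   1.23]
turn first -0.1 deg, then tool shift mm: [-18.5 226.1  -0.7]
```

>>> {"name": "drive_tool", "arguments": {"plan": [[[-0.0037,0.0452,0],0],[[-0.0037,0.0452,0],0],[[-0.0037,0.0452,0],0],[[-0.0037,0.0452,0],0],[[-0.0037,0.0452,0],0],[[0,0,0.04],0],[[0,0,0.03],0],[[0,0,0.025],0],[[0,0,0.015],0],[[0,0,0.005],0],[[0,0,0],0],[[0,0,0],0]]}}

```text
clock: 13.52
position: [500.6, -128.3, 54.9]
ee_rot: [0.995, 0.102, 0.001, 0.0]
contact_force: [0.3, 0.6, -0.2]
gripper_width: 42.9
```

```bash
python3 -c "
from h import *
go(499.5,-128.5,49.3,11.7)"
```

```text
t 13.525 pos [ 500.6 -128.3   54.9] psi 11.72 w 42.9 F [ 0.3  0.6 -0.2] tilt [ 0.002 -0.    -1.   ] j [ 0.06  0.44 -0.49  0.   -0.64  1.71]
turn first 0.0 deg, then tool shift mm: [-1.1 -0.1  5.6]
```

>>> {"name": "drive_tool", "arguments": {"plan": [[[-0.001,0,0.003],0],[[0,0,0.002],0],[[0,0,0.001],0],[[0,0,0],0]]}}

```text
clock: 14.02
position: [498.8, -128.6, 48.8]
ee_rot: [0.995, 0.102, -0.0, 0.0]
contact_force: [-1.9, 0.6, 5.5]
gripper_width: 42.9
```

>>> {"name": "drive_tool", "arguments": {"plan": [[[0,0,0],0],[[0,0,0],0],[[0,0,0],0],[[0,0,0],0],[[0,0,-0.02],0],[[0,0,-0.04],0],[[0,0,-0.06],0],[[0,0,0],10],[[0,0,0],10],[[0,0,0],10],[[0,0,0],10],[[0,0,0],10]], "fingers": -0.4}}

```text
clock: 15.52
position: [498.7, -128.6, 167.9]
ee_rot: [0.944, -0.331, -0.0, 0.0]
contact_force: [0.0, -0.1, -0.2]
gripper_width: 59.7
```

>>> {"name": "drive_tool", "arguments": {"plan": [[[0,0,0],10],[[0,0,0],10],[[0,0,0],10],[[0,0,0],10],[[0,0,0],10],[[0,0,0],1.5],[[0,0,0],0]], "fingers": -1.0}}

```text
clock: 16.4
position: [498.8, -128.6, 168.0]
ee_rot: [0.709, -0.705, -0.0, 0.0]
contact_force: [0.5, -0.2, -0.6]
gripper_width: 85.4
```

```bash
python3 -c "
from h import *
go(602,212,130,-89.7)
"
```

```text
t 16.4 pos [ 498.8 -128.6  168. ] psi -89.67 w 85.4 F [ 0.5 -0.2 -0.6] tilt [-0.  0. -1.] j [ 0.06  0.28 -0.38 -0.   -0.92 -0.06]
turn first 0.0 deg, then tool shift mm: [-340.  -104.9   38. ]
```

>>> {"name": "drive_tool", "arguments": {"plan": [[[-0.0425,-0.0131,0],0],[[-0.0425,-0.0131,0],0],[[-0.0425,-0.0131,0],0],[[-0.0425,-0.0131,0],0],[[-0.0425,-0.0131,0],0],[[-0.0425,-0.0131,0],0],[[-0.0425,-0.0131,0],0],[[-0.0425,-0.0131,0],0],[[0,0,0.035],0],[[0,0,0.03],0],[[0,0,0],0],[[0,0,0],0]]}}

```text
clock: 17.9
position: [603.3, 212.0, 104.2]
ee_rot: [0.709, -0.705, 0.001, -0.001]
contact_force: [0.1, -0.1, 0.2]
gripper_width: 85.6
```

```bash
python3 -c "
from h import *
go(602,212,28,-89.7)
from bench import arm
d=arm.get_image('top');np.savez('top5.npz',**{k:np.array(d[k]) for k in('image','K','R','t')})
cv2.imwrite('pics/t5.png',cv2.resize(d['image'][200:350,300:500,::-1],None,fx=4,fy=4,interpolation=2))
d=arm.get_image('scene');cv2.imwrite('pics/s5.png',cv2.resize(d['image'][150:300,140:340,::-1],None,fx=4,fy=4))
"
```

```text
t 17.9 pos [603.3 212.  104.2] psi -89.72 w 85.6 F [ 0.1 -0.1  0.2] tilt [ 0.002  0.    -1.   ] j [ 0.59  0.54 -0.14  0.   -0.9  -0.59]
turn first -0.0 deg, then tool shift mm: [ 0.   1.3 76.2]
```

View pics/t5.png

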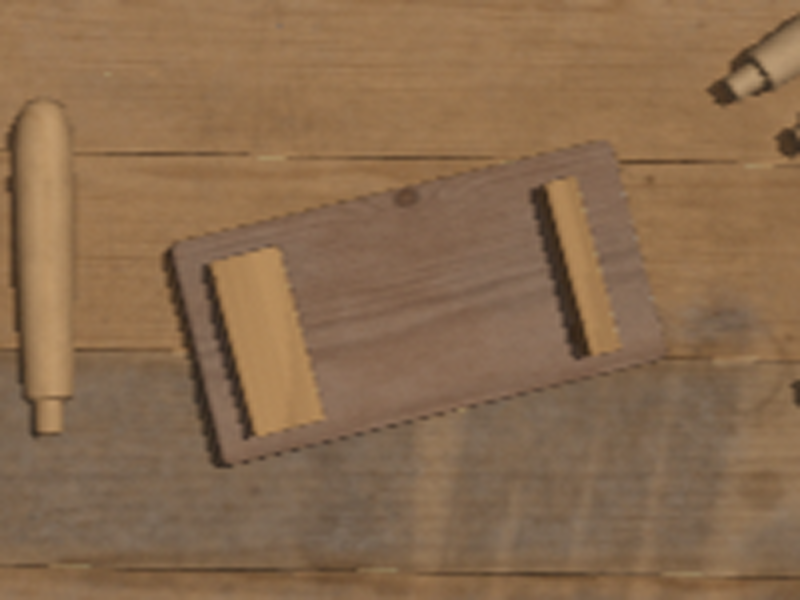

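View pics/s5.png

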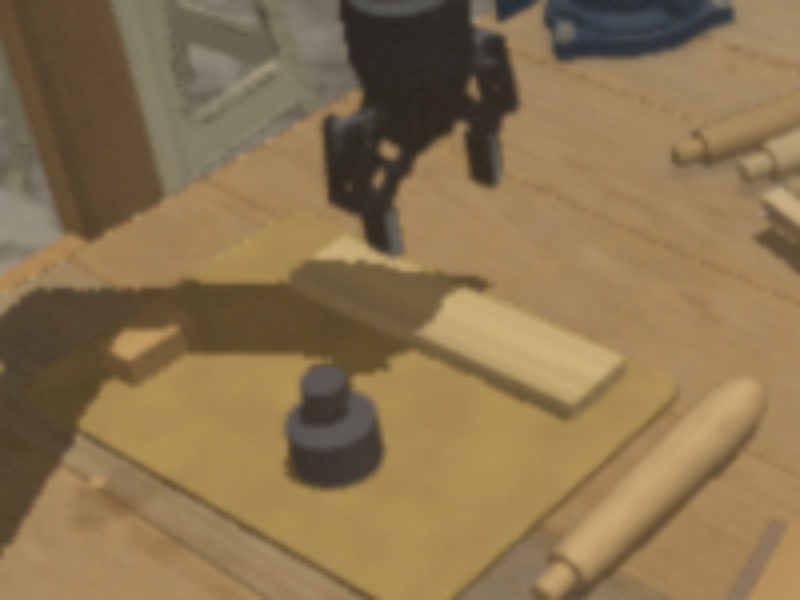

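The wide bearer sits over the near hole pair with corners at crop (211,266), (280,249), (324,417) and (256,436). The gripper straddles the caul. I'll measure the wide bearer's placing and descend.

```bash
python3 -c "
from h import *
d=load('top5');up=lambda c:(np.array(c)+.5)/4-.5+np.array((300,200))
P=ray(d,up([(211,266),(280,249),(324,417),(256,436)]),50)
S=ray(d,up([(172,244),(610,140),(663,358),(222,464)]),26)
a=np.radians(101.7);D=(P.mean(0)-S.mean(0));print(P.mean(0),'along y',D[0]*np.cos(a)+D[1]*np.sin(a),'along x',D[0]*np.sin(a)-D[1]*np.cos(a))
"
```

```text
[ 496.30409372 -129.10329184   50.        ] along y 99.8278748580522 along x -2.8132912937059267
```

>>> {"name": "drive_tool", "arguments": {"plan": [[[0,0.001,0.035],0],[[0,0,0.025],0],[[0,0,0.01],0],[[0,0,0.005],0],[[0,0,0],0],[[0,0,0],0]]}}

```text
clock: 18.75
position: [602.1, 212.1, 29.1]
ee_rot: [0.708, -0.706, 0.0, -0.001]
contact_force: [-0.7, -0.4, -0.1]
gripper_width: 85.1
```

>>> {"name": "drive_tool", "arguments": {"plan": [[[0,0,0],0],[[0,0,0],0],[[0,0,0.002],0],[[0,0,0],0],[[0,0,0],0],[[0,0,0],0]], "fingers": 1.0}}

```text
clock: 19.5
position: [602.2, 212.2, 28.9]
ee_rot: [0.709, -0.705, 0.001, -0.001]
contact_force: [-3.5, -0.0, 12.2]
gripper_width: 54.1
```

Wide bearer: y = +99.8, x = -2.8. The caul is gripped at 54 mm, so I'll lift it and look.

>>> {"name": "drive_tool", "arguments": {"plan": [[[0,0,-0.02],0],[[0,0,-0.04],0],[[0,0,-0.05],0],[[0,0,-0.04],0],[[0,0,0],-5.7],[[0,0,0],-5.7],[[0,0,0],0]]}}

```text
clock: 20.38
position: [601.0, 211.6, 175.5]
ee_rot: [0.775, -0.632, -0.0, 0.0]
contact_force: [0.6, 0.1, -2.3]
gripper_width: 54.1
```

```bash
python3 -c "
from h import *
go(518.7,-226.7,175,-78.3)
from bench import arm
d=arm.get_image('scene');cv2.imwrite('pics/s6.png',cv2.resize(d['image'][100:300,140:340,::-1],None,fx=3,fy=3))
"
```

```text
t 20.375 pos [601.  211.6 175.5] psi -78.47 w 54.1 F [ 0.6  0.1 -2.3] tilt [-0.001 -0.    -1.   ] j [ 0.59  0.46 -0.06 -0.   -1.05 -0.39]
turn first -0.2 deg, then tool shift mm: [412.5 169.4   0.5]
```

View pics/s6.png

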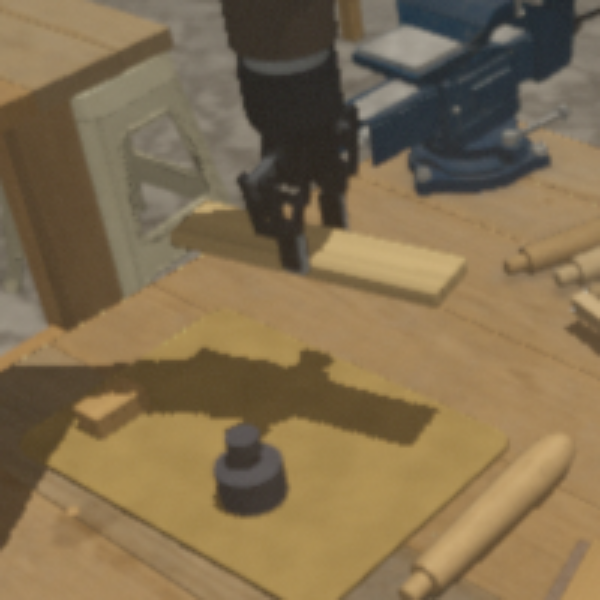

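The caul is held level at its middle (crop 300,255). Carrying it to the stool top.

>>> {"name": "drive_tool", "arguments": {"plan": [[[0,0,0],-0.2],[[0.0412,0.0169,0],0],[[0.0412,0.0169,0],0],[[0.0412,0.0169,0],0],[[0.0412,0.0169,0],0],[[0.0412,0.0169,0],0],[[0.0412,0.0169,0],0],[[0.0412,0.0169,0],0],[[0.0412,0.0169,0],0],[[0.0412,0.0169,0],0],[[0.0412,0.0169,0],0],[[0,0,0],0]]}}

```text
clock: 21.92
position: [519.5, -228.6, 175.7]
ee_rot: [0.775, -0.632, -0.0, 0.0]
contact_force: [0.5, 0.8, -0.7]
gripper_width: 54.1
```

>>> {"name": "drive_tool", "arguments": {"plan": [[[0,0,0.03],0],[[0,0,0.03],0],[[0,0,0.02],0],[[0,0,0.01],0],[[0,0,0.005],0],[[0,0,0],0],[[0,0,0],0]]}}

```text
clock: 22.8
position: [520.9, -226.1, 81.8]
ee_rot: [0.776, -0.631, 0.001, -0.0]
contact_force: [1.4, 0.1, -1.7]
gripper_width: 54.3
```

```bash
python3 -c "
from h import *
go(518.7,-226.7,72,-78.3)
from bench import arm
d=arm.get_image('scene');cv2.imwrite('pics/s7.png',cv2.resize(d['image'][230:400,280:480,::-1],None,fx=3.5,fy=3.5))
"
```

```text
t 22.8 pos [ 520.9 -226.1   81.8] psi -78.18 w 54.3 F [ 1.4  0.1 -1.7] tilt [ 0.002 -0.    -1.   ] j [-0.12  0.46 -0.34  0.   -0.76  0.33]
turn first 0.1 deg, then tool shift mm: [0.1 2.3 9.8]
```

View pics/s7.png

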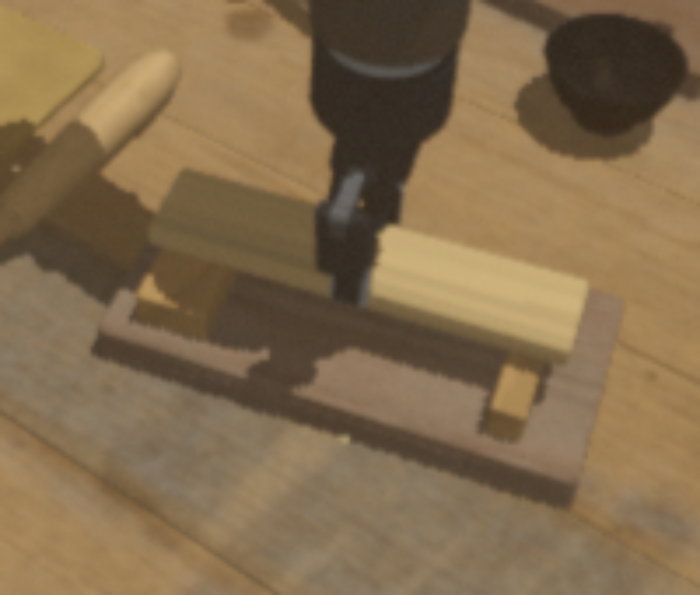

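The caul hovers over both bearers. Lowering it.

>>> {"name": "drive_tool", "arguments": {"plan": [[[0,0.002,0.004],0],[[0,0,0.003],0],[[0,0,0.001],0],[[0,0,0],0],[[0,0,0],0]]}}

```text
clock: 23.48
position: [518.5, -226.5, 73.0]
ee_rot: [0.776, -0.631, 0.0, -0.0]
contact_force: [-0.5, -0.2, -1.1]
gripper_width: 54.3
```

>>> {"name": "drive_tool", "arguments": {"plan": [[[0,0,0.001],0],[[0,0,0.001],0],[[0,0,0],0]]}}

```text
clock: 23.85
position: [518.5, -226.5, 71.5]
ee_rot: [0.776, -0.631, 0.0, -0.0]
contact_force: [-0.9, 0.9, 2.2]
gripper_width: 54.2
```

>>> {"name": "drive_tool", "arguments": {"plan": [[[0,0,0],0],[[0,0,0],0],[[0,0,0],0],[[0,0,0],0],[[0,0,0],0],[[0,0,-0.02],0],[[0,0,-0.04],0],[[0,0,-0.06],0],[[0,0,0],0]], "fingers": -1.0}}

```text
clock: 24.98
position: [521.4, -227.3, 196.7]
ee_rot: [0.776, -0.63, 0.005, -0.003]
contact_force: [-0.0, 0.1, -1.3]
gripper_width: 85.3
```

```bash
python3 -c "
from h import *
go(469,186,170,-78.3)
"
```

```text
t 24.975 pos [ 521.4 -227.3  196.7] psi -78.14 w 85.3 F [-0.   0.1 -1.3] tilt [ 0.012 -0.003 -1.   ] j [-0.13  0.33 -0.22  0.   -1.01  0.33]
turn first 0.2 deg, then tool shift mm: [-415.3  -32.5   26.7]
```

>>> {"name": "drive_tool", "arguments": {"plan": [[[-0.0415,-0.0032,0],0],[[-0.0415,-0.0032,0],0],[[-0.0415,-0.0032,0],0],[[-0.0415,-0.0032,0],0],[[-0.0415,-0.0032,0],0],[[-0.0415,-0.0032,0],0],[[-0.0415,-0.0032,0],0],[[-0.0415,-0.0032,0],0],[[-0.0415,-0.0032,0],0],[[-0.0415,-0.0032,0],0],[[0,0,0.04],0],[[0,0,0],0]], "fingers": -0.2}}

```text
clock: 26.48
position: [462.6, 185.2, 148.1]
ee_rot: [0.776, -0.63, -0.001, 0.004]
contact_force: [-0.5, 0.4, 0.9]
gripper_width: 51.2
```

```bash
python3 -c "
from h import *
go(469,186,63,-78.3)
from bench import arm
d=arm.get_image('top');np.savez('top6.npz',**{k:np.array(d[k]) for k in('image','K','R','t')})
cv2.imwrite('pics/t6.png',cv2.resize(d['image'][200:350,300:500,::-1],None,fx=4,fy=4,interpolation=2))
d=arm.get_image('scene');np.savez('scene6.npz',**{k:np.array(d[k]) for k in('image','K','R','t')})
cv2.imwrite('pics/s8.png',cv2.resize(d['image'][180:390,150:480,::-1],None,fx=2.4,fy=2.4))
"
```

```text
t 26.475 pos [462.6 185.2 148.1] psi -78.17 w 51.2 F [-0.5  0.4  0.9] tilt [-0.007 -0.005 -1.   ] j [ 0.71  0.28 -0.44 -0.   -0.86 -0.5 ]
turn first 0.1 deg, then tool shift mm: [ 0.5 -6.5 85.1]
```

View pics/t6.png

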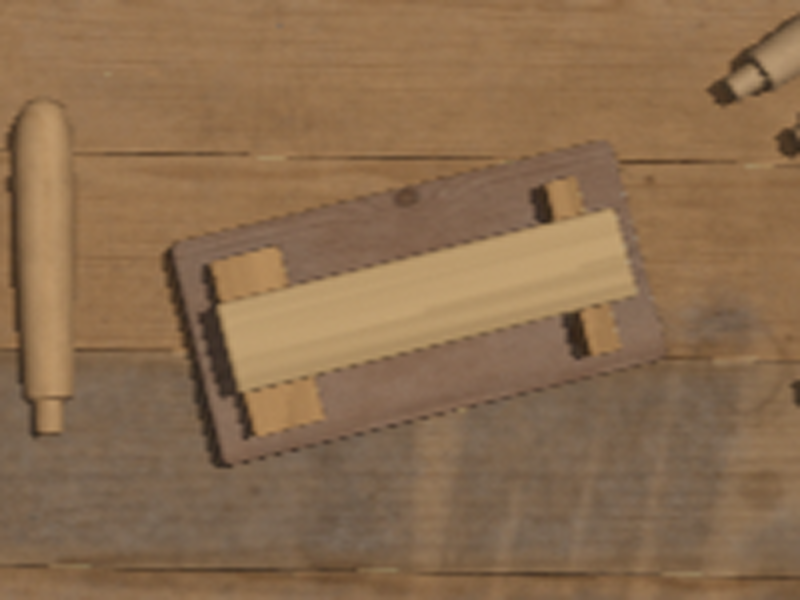

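View pics/s8.png

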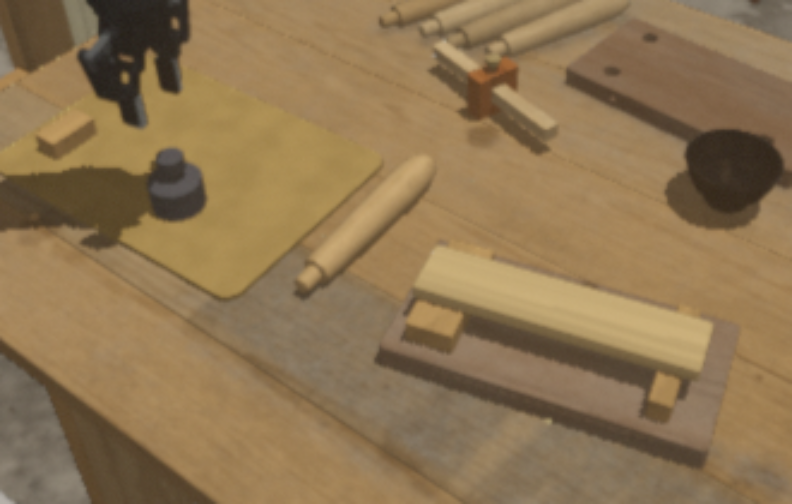

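The caul rests on both bearers with corners at crop (220,305), (612,210), (637,294) and (243,390). I'll measure it, then move over the knob.

>>> {"name": "drive_tool", "arguments": {"plan": [[[0,-0.003,0.01],0],[[0,0,0.01],0],[[0,0,0],0],[[0,0,0],0]]}}

```text
clock: 27.08
position: [467.9, 186.8, 131.1]
ee_rot: [0.776, -0.631, 0.0, -0.0]
contact_force: [-0.3, -0.1, 0.2]
gripper_width: 51.3
```

```bash
python3 -c "
from h import *
go(469,186,63,-78.3)
d=load('top6');up=lambda c:(np.array(c)+.5)/4-.5+np.array((300,200))
P=ray(d,up([(220,305),(612,210),(637,294),(243,390)]),66)
S=ray(d,up([(172,244),(610,140),(663,358),(222,464)]),26)
e=P[0]-P[1];print(np.degrees(np.arctan2(e[1],e[0])))
a=np.radians(101.7);D=(P.mean(0)-S.mean(0));print(P.mean(0),'along y',D[0]*np.cos(a)+D[1]*np.sin(a),'along x',D[0]*np.sin(a)-D[1]*np.cos(a))
"
```

```text
t 27.075 pos [467.9 186.8 131.1] psi -78.19 w 51.3 F [-0.3 -0.1  0.2] tilt [ 0.  0. -1.] j [ 0.7   0.31 -0.45  0.   -0.82 -0.5 ]
turn first 0.1 deg, then tool shift mm: [ 1.  -0.9 68.1]
101.82398561274323
[ 518.30842637 -225.41392546   66.        ] along y 1.0561064065397825 along x -0.7967197280931322
```

Caul error is about 1 mm, which is good. Descending on the knob.

>>> {"name": "drive_tool", "arguments": {"plan": [[[0.001,-0.001,0.03],0],[[0,0,0.02],0],[[0,0,0.01],0],[[0,0,0.008],0],[[0,0,0],0],[[0,0,0],0]]}}

```text
clock: 27.82
position: [469.3, 186.4, 63.6]
ee_rot: [0.776, -0.631, 0.0, -0.001]
contact_force: [-0.9, -0.1, -0.1]
gripper_width: 51.2
```

>>> {"name": "drive_tool", "arguments": {"plan": [[[0,0,0],0],[[0,0,0],0],[[0,0,0],0],[[0,0,0],0],[[0,0,0],0],[[0,0,0],0]], "fingers": 1.0}}

```text
clock: 28.58
position: [469.0, 186.2, 63.8]
ee_rot: [0.776, -0.631, 0.0, -0.0]
contact_force: [-2.4, 0.4, 4.8]
gripper_width: 25.7
```

>>> {"name": "drive_tool", "arguments": {"plan": [[[0,0,-0.02],0],[[0,0,-0.04],0],[[0,0,-0.05],0],[[0,0,-0.02],0],[[0,0,0],0],[[0,0,0],0]]}}

```text
clock: 29.32
position: [467.3, 185.2, 190.6]
ee_rot: [0.776, -0.631, -0.001, 0.002]
contact_force: [-0.2, 0.2, -6.2]
gripper_width: 25.9
```

```bash
python3 -c "
from h import *
go(518.3,-226,190,-78.3)
from bench import arm
d=arm.get_image('scene')
cv2.imwrite('pics/s9.png',cv2.resize(d['image'][120:300,130:340,::-1],None,fx=3,fy=3))
"
```

```text
t 29.325 pos [467.3 185.2 190.6] psi -78.24 w 25.9 F [-0.2  0.2 -6.2] tilt [-0.005 -0.002 -1.   ] j [ 0.7   0.23 -0.37 -0.   -0.97 -0.49]
turn first 0.1 deg, then tool shift mm: [413.   33.4   0.6]
```

View pics/s9.png

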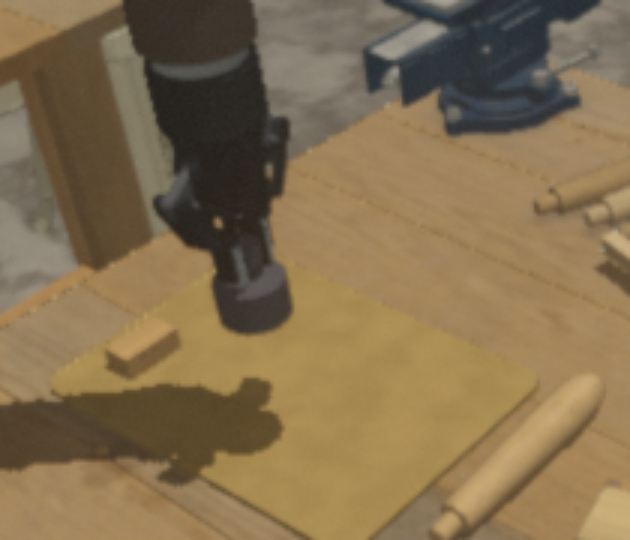

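The weight hangs upright from the knob (crop 250,300). Carrying it over.

>>> {"name": "drive_tool", "arguments": {"plan": [[[0.02,0.0016,0],0],[[0.04,0.0033,0],0],[[0.04,0.0033,0],0],[[0.04,0.0033,0],0],[[0.04,0.0033,0],0],[[0.04,0.0033,0],0],[[0.04,0.0033,0],0],[[0.04,0.0033,0],0],[[0.04,0.0033,0],0],[[0.04,0.0033,0],0],[[0.02,0.0016,0],0],[[0.012,0.001,0],0]]}}

```text
clock: 30.88
position: [519.2, -225.2, 191.8]
ee_rot: [0.776, -0.631, -0.001, 0.0]
contact_force: [0.5, 0.1, -6.4]
gripper_width: 25.3
```

>>> {"name": "drive_tool", "arguments": {"plan": [[[0,0,0.02],0],[[0,0,0.02],0],[[0,0,0.01],0],[[0,0,0.007],0],[[0,0,0],0],[[0,0,0],0]]}}

```text
clock: 31.62
position: [520.6, -224.1, 136.7]
ee_rot: [0.776, -0.63, 0.001, -0.0]
contact_force: [0.5, -0.2, -6.8]
gripper_width: 25.3
```

```bash
python3 -c "
from h import *
go(518.3,-226,123,-78.3)"
```

```text
t 31.625 pos [ 520.6 -224.1  136.7] psi -78.16 w 25.3 F [ 0.5 -0.2 -6.8] tilt [ 0.001 -0.    -1.   ] j [-0.12  0.39 -0.29  0.   -0.88  0.33]
turn first 0.1 deg, then tool shift mm: [ 1.4  2.6 13.7]
```

>>> {"name": "drive_tool", "arguments": {"plan": [[[0.001,0.002,0.008],0],[[0,0,0.003],0],[[0,0,0.001],0],[[0,0,0],0],[[0,0,0],0]]}}

```text
clock: 32.25
position: [518.5, -225.5, 124.2]
ee_rot: [0.776, -0.631, 0.0, -0.0]
contact_force: [0.0, 1.1, -6.4]
gripper_width: 25.8
```

>>> {"name": "drive_tool", "arguments": {"plan": [[[0,0,0.001],0],[[0,0,0],0],[[0,0,0],0]]}}

```text
clock: 32.62
position: [518.3, -225.5, 123.0]
ee_rot: [0.776, -0.631, 0.0, 0.0]
contact_force: [0.1, 0.0, -6.6]
gripper_width: 25.7
```

>>> {"name": "drive_tool", "arguments": {"plan": [[[0,0,0.001],0],[[0,0,0],0],[[0,0,0],0]]}}

```text
clock: 33.0
position: [518.5, -225.6, 122.4]
ee_rot: [0.776, -0.631, 0.0, -0.0]
contact_force: [-0.4, -0.1, -3.8]
gripper_width: 25.6
```

Contact, with the load partly taken. One more small step, then release.

>>> {"name": "drive_tool", "arguments": {"plan": [[[0,0,0.0007],0],[[0,0,0],0],[[0,0,0],0]]}}

```text
clock: 33.38
position: [518.5, -225.6, 122.3]
ee_rot: [0.776, -0.63, 0.001, -0.0]
contact_force: [-3.0, 1.1, 5.1]
gripper_width: 25.7
```

>>> {"name": "drive_tool", "arguments": {"plan": [[[0,0,0],0],[[0,0,0],0],[[0,0,0],0],[[0,0,0],0],[[0,0,0],0],[[0,0,0],0]], "fingers": -0.2}}

```text
clock: 34.12
position: [518.3, -225.5, 121.3]
ee_rot: [0.776, -0.631, 0.0, 0.0]
contact_force: [-0.6, -0.5, -0.4]
gripper_width: 51.2
```

>>> {"name": "drive_tool", "arguments": {"plan": [[[0,0,-0.02],0],[[0,0,-0.04],0],[[0,0,-0.05],0],[[-0.05,0,0],0],[[-0.05,0,0],0],[[-0.05,0,0],0],[[-0.05,0,0],0],[[-0.05,0,0],0],[[-0.05,0,0],0],[[0,0,0],0],[[0,0,0],0]]}}

```text
clock: 35.5
position: [456.8, 68.1, 231.4]
ee_rot: [0.776, -0.63, 0.0, 0.0]
contact_force: [0.0, -1.0, 0.2]
gripper_width: 51.1
```

```bash
python3 -c "
from h import *
from bench import arm
d=arm.get_image('top');np.savez('top7.npz',**{k:np.array(d[k]) for k in('image','K','R','t')})
cv2.imwrite('pics/t7.png',cv2.resize(d['image'][200:350,300:500,::-1],None,fx=4,fy=4,interpolation=2))
cv2.imwrite('pics/t7full.png',d['image'][:,:,::-1])
d=arm.get_image('scene')
cv2.imwrite('pics/s10.png',cv2.resize(d['image'][180:390,150:480,::-1],None,fx=2.4,fy=2.4))
"
```

```text
(no output)
```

View pics/t7.png

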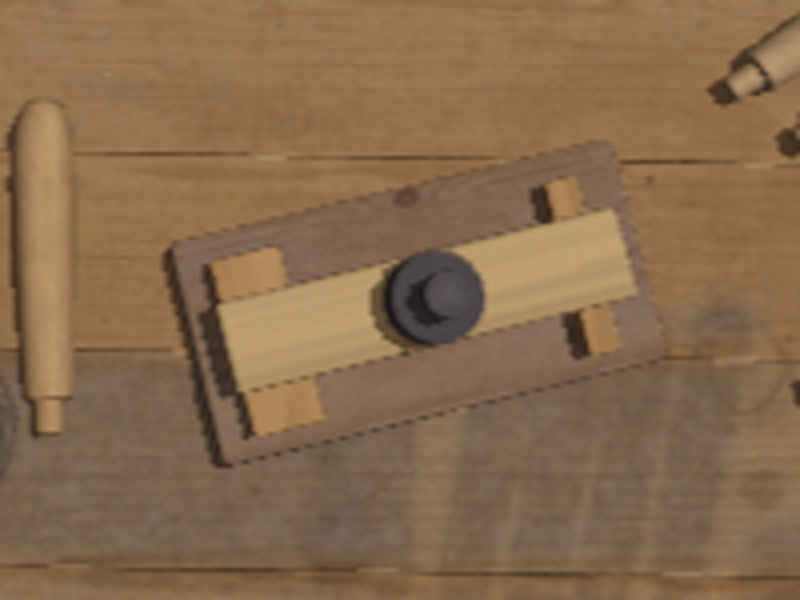

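View pics/s10.png

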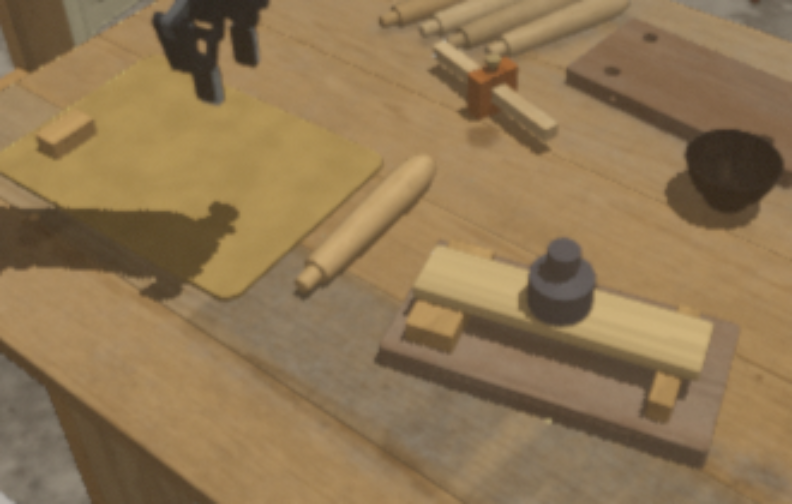

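The weight stands upright on the middle of the caul: body centre at (436,297), knob at (448,295). The caul and bearers are unmoved, and the offcut, gauge and leg are where they were. A final numeric check follows, then I hand in.

```bash
python3 -c "
from h import *
from bench import arm
d=load('top7');up=lambda c:(np.array(c)+.5)/4-.5+np.array((300,200))
print(ray(d,up([(436,297)]),100),ray(d,up([(448,295)]),132),ray(d,up([(220,305),(612,210),(637,294),(243,390)]),66).mean(0))
a,b=load('top0')['image'],d['image']
for n,(x0,y0,x1,y1) in dict(gauge=(262,150,350,192),leg=(300,220,322,280)).items(): print(n,np.abs(a[y0:y1,x0:x1].astype(int)-b[y0:y1,x0:x1]).mean())
s=load('scene0')['image'];c=arm.get_image('scene')['image'];print('off',np.abs(s[222:248,160:192].astype(int)-c[222:248,160:192]).mean())
arm.job_done()
"
```

```text
[[ 518.31312744 -223.0405511   100.        ]] [[ 517.97402424 -223.55448108  132.        ]] [ 518.30842637 -225.41392546   66.        ]
gauge 0.8887085137085137
leg 0.8287878787878787
off 5.968349358974359
the job is handed in; nothing more can be done
```

The press is set up and handed in at about 36 s of the 112 s allowed. Both bearers, the caul and the weight were placed at the first try.

Measured in the camera images, in the stool top's frame:

| Part | Position | Other |
|---|---|---|
| Wide bearer (sheet end) | y = +99.8 mm, x = -2.8 mm | looks square in the image; angle not measured |
| Narrow bearer (other end) | y = -99.1 mm, x = -2.9 mm | square to about 1° |
| Caul | about 1 mm off centre | within 0.3° of lengthwise |
| Weight | about 2 mm from the caul's centre | upright |

- **Bearer timing:** I measured each bearer just after placing it. After that I only checked by eye that they had not moved.
- **Left alone:** The gauge and leg show no change from the start images. The offcut patch differed slightly (mean 6 grey levels), which I put down to the arm's shadow, because the picture shows it where it began.
- **Hole readings:** The two rows of holes measured about 200 mm and 191 mm apart, so they disagree. I took the stool frame mainly from its outline, whose centre matches the holes' to about 1–2 mm.

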